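# Lock the tongued work board into its bench base

## Task

The tongued work board has been left lying loose and askew on top of its bench base. Draw it back until its tongue drops into the bed, push the tongue home into the groove at a slant, then press the raised tail down until the board lies flat on the bed and the sprung catch has snapped over it. Leave the tweezers, the ring clamp, the glass and the pliers where they are.

Things in the scene. Friction and masses are not known exactly. Their poses are not given: they have to be found in the camera images.
- base: Brown wooden bench base, fixed, 210 (x) x 160 (y) x 33 mm. Origin: centre of its underside, on the worktop; x from the catch (near) end to the groove (far) end, z up; yaw within 0.3 rad of the world's. Its frame, mm: bed floor z = 8, x -75 to 75, y -70 to 70; side walls outside that, tops z = 22; near wall x -105 to -75, top z = 22, with a steel catch housing at y -26 to 26, top z = 33.
- lip (a point): On the base at (75, 0, 18) mm: middle of the lower edge of the far rail's face, top of the groove's mouth. The rail spans x = 75 to 105, top z = 33. Under it, open to the bed, is the groove: z = 8 to 18, 140 wide, 18 deep (bottom at x = 93).
- catch (a joint): Sprung steel catch that slides in the housing on the near wall, m: 0 = fully out (at rest, and when snapped over the board), up to 0.009 = pushed back into the wall. The spring pushes with 2.4 N (out) to 5 N (back); pressing the board's tail down past it takes about 3 to 14 N at the tail.
- catch_nose (a point): On the base at (-68, 0, 25.5) mm: point of the catch when fully out. The nose is 30 wide (y) and stands 7 mm into the bed; flat underside at z = 24, 2 mm over the wood of the seated board; its top slopes at 55 degrees from z = 26.4 at the point up to z = 33 at the wall.
- board: Loose pale wooden board with a tongue, 0.25 to 0.5 kg, 166 mm long (bed plus groove: 168). Origin: centre of its underside; x to the tongue, z up. Its frame, mm: body x -83 to 63, y -65 to 65, z 0 to 14. At the start it lies level on catch housing and rail (underside 33 above the worktop), tongue 3 to 9 past the rail's face, up to 10 off sideways, turned up to 0.1 rad from the base.
- tongue (a point): Middle of the tongue's front edge, on the board at (83, 0, 3) mm. The tongue spans x = 63 to 83, 126 wide, z = 0 to 6. Once the board is drawn back until this edge is clear of the rail's face, and lies within the bed's width, it falls to the bed floor while the tail stays up on the catch housing.
- tail (a point): Middle of the lower edge of the board's other end, on the board at (-83, 0, 0) mm. With the tongue pushed to the groove's bottom the tail slips off the housing onto the catch's slope, about 22 mm over the bed floor, and stays up there until it is pressed down.
- plate (a point): Top centre of the metal plate fixed on the board, at (-16, 0, 28) mm on it. The plate spans x = -61 to 29, y = -48 to 48, z = 14 to 28: too wide to grip, but fingertips hanging just over the wood can push or pull its four side faces.
- tweezers: Bystander: tweezers, 150 mm long, on the worktop on the base's left (+y) side. Origin in the middle of the underside.
- ring_clamp: Bystander: wooden ring clamp, 120 x 22 x 22 mm, on the worktop on the base's right (-y) side. Origin in the middle of the underside.
- goblet: Bystander: clear open glass, 76 mm wide, 65 mm high, standing to the left, in front of a tall extraction pipe with a red lever (solid: keep the arm clear). Origin in the middle of the underside.
- round_pliers: Bystander: pliers, 144 mm long, lying to the right in front. Origin in the middle of the underside.

How it is judged:
By the outcome, as a careful person would: the job done as asked, in the order asked, and still so for the second after the job is handed in, with the robot touching nothing.
It also fails if it takes over 72 s, if anything falls off the work surface, if the arm or the gripper's body presses on something with over 40 N, if the wrist force passes 120 N, or if a joint passes its speed limit or range.

## Robot

A 6-joint arm with a two-finger parallel gripper is mounted at the origin on a cart in front of the work surface, level with it; the furniture and walls round the work are solid. World frame = base frame: x ahead of the robot, y to its left, z up, the work surface at z = 0. Lengths are in mm, angles in degrees, forces in N, time in s.
With the tool pointing down it reaches from about 350 to 850 mm from the base axis. Payload 8.1 kg.
Tool frame: the origin (TCP) lies at the very end of the fingers, on their centre line; the grasp point (between the pads) lies 19 mm behind it (pinch_z is the z of the grasp point in the tool frame, in mm); z points along the fingers, y is the direction in which the jaws open and shut (so a half turn about z gives the same grasp; the last joint's range is limited). The gripper opens to 85 mm and grips with 20 to 120 N. Pads are 22 mm wide; open, the fingers measure 114 mm over their backs; the gripper's body (76 mm by 85 mm) begins 54 mm behind the grasp point. The pads swing forward as they close: fully open they stand 13 mm farther back than shut.
Start: joints at [-75.023, 7.471, 85.268, -0, 87.261, -4.893], TCP at [203.954, -564.277, 231.292] pointing down, gripper open.
Joint ranges: [-169.43, 169.43], [-51.17, 129.36], [1.28, 143.12], [-76.62, 256.62], [0, 156.53], [-152.29, 152.29]. Speed limits (degrees/s): [136.94, 136.94, 159.86, 180, 180, 180].

## Interface

Orientations are given as [roll, pitch, yaw] about the fixed x, y, z axes, in that order (R = Rz(yaw) Ry(pitch) Rx(roll)).
In Python, from bench import * gives the robot as it stands.
- The arm moves only by the shell command python3 -m creep 'ROWS' [FORCE]. ROWS is a JSON object of lists of equal length, an entry for each row: "translation": the shift along the tool's x, y, z in mm, a list of three; "rotation": the turn, a rotation vector about the tool's x, y, z in rad, a list of three; "claw": the finger opening in mm, from 0 to 85.4. In form: {"translation": [[dx, dy, dz], ...], "rotation": [[ax, ay, az], ...], "claw": [claw, ...]}. A call has 1 to 10 rows; each row shifts and turns the commanded pose from where the row before left it, along the tool's axes as they then stand; what a row does not reach is not made up. A row lasts 1/10 s, in which the tool goes at most 50 mm and 8.59 degrees, less where a joint would pass 70% of its speed; a pose out of reach is approached as far as the arm can. A call is refused whole if a number of a shift passes 50 or a number of a turn 0.15, either way. A call with a gripper value outside its range is refused whole. The fingers move at their own pace and stop on an object; FORCE is the grip in N (left out, the last holds). Time passes only in rows, so rows that do not move let the fingers close. It gives the time, the measured TCP pose, the force and the opening at its end, in the units of the state.
- sense(): the state, without advancing time (a new reading comes with each control period).
- snapshot(name): name is "side" or "top"; returns a dict with "frame" (480x640x3 uint8, red, green, blue), "intrinsics" (3x3 intrinsics, pixels), "dist" ([k1, k2, p1, p2, k3] as OpenCV has them; the pictures are not rectified), "extrinsics" (4x4, takes a point from camera to world coordinates). Camera axes: x right, y up, looking along -z (the intrinsics and any distortion apply to the point x, -y, -z); pixel columns grow to the right and rows downward; lengths in mm; the calibration is good to about 2 mm. A picture is of the moment at which its call begins. There is no depth.
- hand_in(): hands the job in, once; it reports no verdict.
The state is a dict: "time": time; "joint_pos": joint angles; "qd": joint speeds; "joint_efforts": joint torques, N m; "tool_pos": TCP position; "tcp_rot": TCP orientation; "ft_force": force on the tool from outside, world axes, zero at the start; "wrist_torque": the same for the moment, N m; "finger_gap": finger opening in mm.
Only numpy, scipy, OpenCV 4.12 (cv2) and the standard library are available. Lean on these libraries where they do the work, as an engineer would, in place of code of your own. Each camera call takes 0.05 s, during which the arm holds its last target.

## Working session

There is one attempt and no reset: what is moved stays moved. The work goes in short steps, Python scripts to look and compute and a shell command to move; the robot and the scene stay as the last step left them, time stands still between calls to the robot, and variables do not carry over. Pictures are saved under pics/ and viewed, and the job is handed in when it is done.

```bash
mkdir -p pics; ls; python3 - <<'E'
from bench import *
import cv2
print(sense())
for n in("side","top"):
    s=snapshot(n); cv2.imwrite(f"pics/{n}0.png",s["frame"][:,:,::-1]); print(n,s["intrinsics"],s["dist"],s["extrinsics"])
E
```

```text
pics
{'time': 0.0, 'joint_pos': array([-7.50225183e+01,  7.51592461e+00,  8.53287170e+01,  1.78707287e-03,
        8.72634278e+01, -4.89255450e+00]), 'qd': array([-0.03363336, -0.03675229, -0.00636126, -0.06304685,  0.02144808,
       -0.07136532]), 'joint_efforts': array([ 3.08607901e-03, -5.69391203e+01, -5.00546837e+01,  2.00351797e-04,
        1.45868235e-02, -6.99373743e-06]), 'tool_pos': array([ 203.82499564, -563.7266642 ,  230.24133072]), 'tcp_rot': array([-1.79892477e+02, -1.09953309e-02,  1.98699389e+01]), 'ft_force': array([ 0.24457206, -0.08104355, -0.200664  ]), 'wrist_torque': array([ 0.0197663 , -0.00612198,  0.00194368]), 'finger_gap': 85.25224435166675}
side [[599.24518384   0.         318.34802667]
 [  0.         599.24518384 246.22038662]
 [  0.           0.           1.        ]] [-0.02109008  0.          0.          0.          0.        ] [[-9.19377526e-01  1.89670041e-01 -3.44630586e-01  1.47524068e+02]
 [-3.93274027e-01 -4.63153447e-01  7.94244562e-01  8.03232993e+02]
 [-8.97244567e-03  8.65744859e-01  5.00405171e-01  6.56914544e+02]
 [ 0.00000000e+00  0.00000000e+00  0.00000000e+00  1.00000000e+00]]
top [[518.0654036    0.         317.11350941]
 [  0.         518.0654036  248.67102571]
 [  0.           0.           1.        ]] [-0.10647941  0.          0.          0.          0.        ] [[-1.42663437e-02  9.94110150e-01 -1.07431289e-01  4.12453361e+02]
 [-9.99874053e-01 -1.49305746e-02 -5.38100983e-03 -1.32197457e+02]
 [-6.95332736e-03  1.07340991e-01  9.94197950e-01  1.13852771e+03]
 [ 0.00000000e+00  0.00000000e+00  0.00000000e+00  1.00000000e+00]]
```

View pics/side0.png

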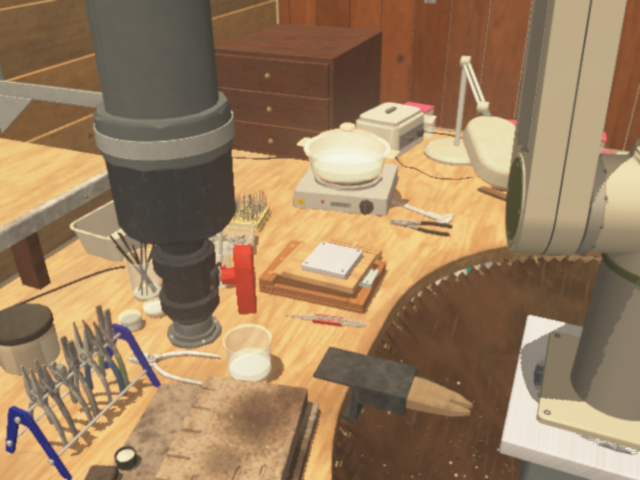

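View pics/top0.png

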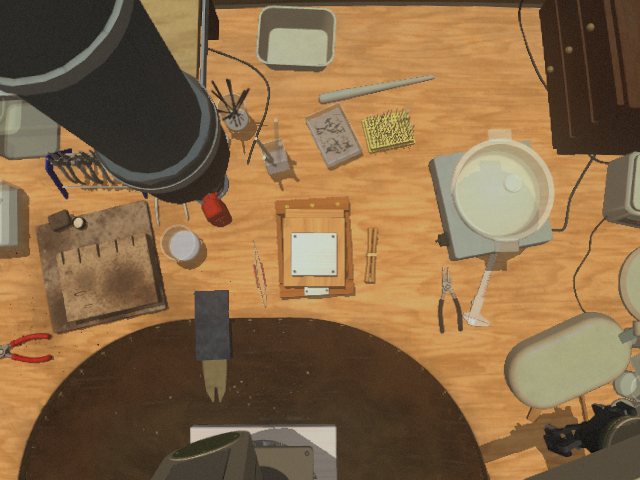

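Top view: base about cols 276-354, rows 198-300, with the plate at about (314,254). Side view: base near (325,272). I'll enlarge both.

```bash
cat > h.py <<'E'
import numpy as np, cv2
from bench import *
def ray(s,uv):
    uv=np.asarray(uv,float).reshape(-1,1,2)
    p=cv2.undistortPoints(uv,np.array(s["intrinsics"]),np.array(s["dist"])).reshape(-1,2)
    E=np.array(s["extrinsics"]); d=np.c_[p[:,0],-p[:,1],-np.ones(len(p))]@E[:3,:3].T
    return E[:3,3],d
def onz(s,uv,z):
    o,d=ray(s,uv); t=(z-o[2])/d[:,2]; return o+d*t[:,None]
def tri(sa,ua,sb,ub):
    oa,da=ray(sa,ua);ob,db=ray(sb,ub);out=[]
    for a,b in zip(da,db):
        a=a/np.linalg.norm(a);b=b/np.linalg.norm(b)
        t,*_=np.linalg.lstsq(np.c_[a,-b],ob-oa,rcond=None)
        p,q=oa+a*t[0],ob+b*t[1]; out.append(np.r_[(p+q)/2,np.linalg.norm(p-q)])
    return np.array(out)
def proj(s,P):
    E=np.array(s["extrinsics"]);c=(np.asarray(P,float).reshape(-1,3)-E[:3,3])@E[:3,:3]
    return cv2.projectPoints((c*[1,-1,-1]).reshape(-1,1,3),np.zeros(3),np.zeros(3),np.array(s["intrinsics"]),np.array(s["dist"]))[0].reshape(-1,2)
def crop(s,box,f,name):
    x0,y0,x1,y1=box; im=np.ascontiguousarray(s["frame"][y0:y1,x0:x1,::-1])
    cv2.imwrite("pics/"+name,cv2.resize(im,None,fx=f,fy=f,interpolation=cv2.INTER_CUBIC))
E
python3 - <<'E'
from h import *
crop(snapshot("top"),(245,190,385,310),5,"t1.png"); crop(snapshot("side"),(250,230,400,330),5,"s1.png")
E
```

```text
(no output)
```

View pics/t1.png

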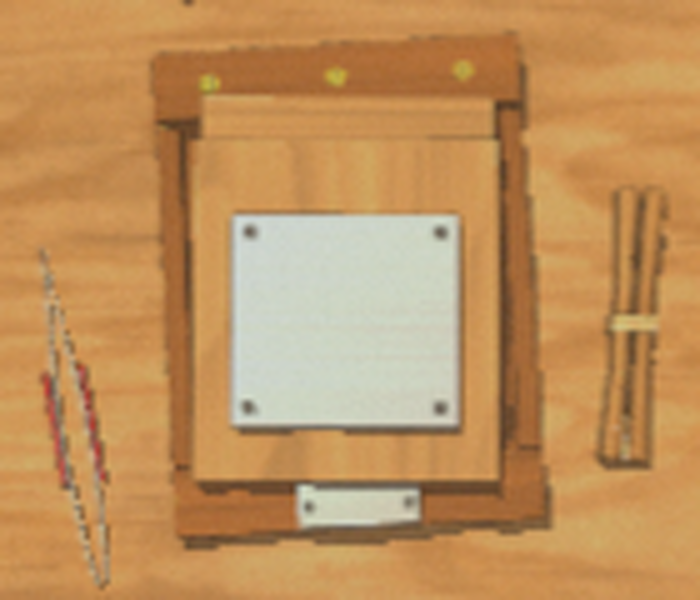

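View pics/s1.png

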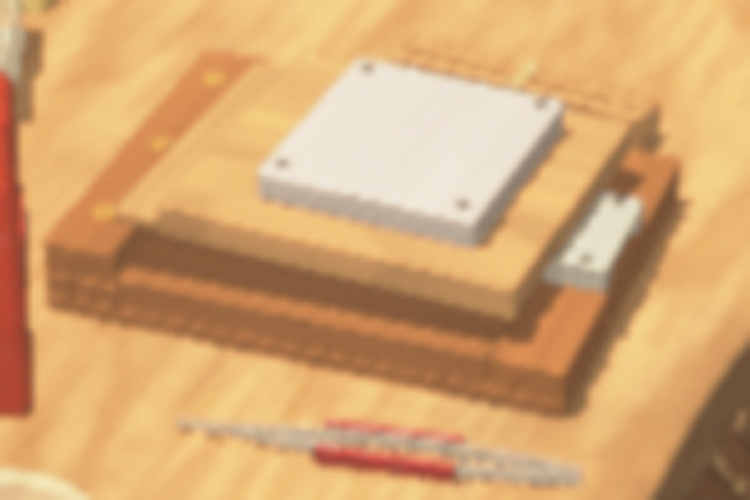

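Enlarged top view: three brass dots on the rail at crop (209,83),(336,77),(463,70). Plate corners at about (232,215)-(460,427). The base's axis is tilted a few degrees from the board's. In the side view the dots are at (213,77),(159,143),(104,212).

```bash
cat > m.py <<'E'
from h import *
def plate(s,box):
    x0,y0,x1,y1=box; im=s["frame"][y0:y1,x0:x1]; im=cv2.resize(im,None,fx=4,fy=4,interpolation=cv2.INTER_CUBIC)
    hsv=cv2.cvtColor(np.ascontiguousarray(im),cv2.COLOR_RGB2HSV)
    m=((hsv[...,1]<45)&(hsv[...,2]>165)).astype(np.uint8)
    m=cv2.morphologyEx(m,cv2.MORPH_CLOSE,np.ones((17,17)));m=cv2.morphologyEx(m,cv2.MORPH_OPEN,np.ones((9,9)))
    c=max(cv2.findContours(m,cv2.RETR_EXTERNAL,cv2.CHAIN_APPROX_NONE)[0],key=cv2.contourArea)
    c=cv2.convexHull(c)
    q=cv2.approxPolyDP(c,0.06*cv2.arcLength(c,True),True).reshape(-1,2)
    return (q+.5)/4-.5+[x0,y0]
E
python3 - <<'E'
from m import *
T=snapshot("top");S=snapshot("side")
np.set_printoptions(precision=1,suppress=True)
f=lambda a,o:(np.array(a)+.5)/5-.5+o
t=f([(209,83),(336,77),(463,70)],(245,190)); s=f([(104,212),(159,143),(213,77)],(250,230))
print("dots tri",tri(T,t,S,s)); print("onz33",onz(T,t,33),onz(S,s,33))
pt=plate(T,(270,200,360,287)); print("plate px",pt); P=onz(T,pt,61);print(P,P.mean(0))
ts=f([(250,232),(440,232),(440,408),(249,408)],(245,190));ss=f([(282,162),(368,68),(543,103),(462,204)],(250,230))
p=tri(T,ts,S,ss);print("screws",p,p.mean(0)); print(onz(T,ts,61).mean(0),onz(S,ss,61).mean(0))
# base outline top: rail far corners z33, near wall corners z22
print("rail far",onz(T,f([(152,57),(518,37)],(245,190)),33)); print("near",onz(T,f([(179,536),(547,519)],(245,190)),22))
print("tongue",onz(T,f([(203,96),(494,97)],(245,190)),39)); print("tail",onz(T,f([(194,479),(499,479)],(245,190)),47))
print("tongue side", onz(S,f([(122,218),(262,60)],(250,230)),39),"tail side",onz(S,f([(512,292),(650,105)],(250,230)),47))
print("housing",onz(T,f([(298,525),(420,524),(297,488),(420,487)],(245,190)),33))
E
```

```text
dots tri [[ 625.2  -61.1   32.1    1.1]
 [ 627.7 -116.    32.     0.4]
 [ 629.7 -171.1   32.9    0.3]]
onz33 [[ 625.6  -60.9   33. ]
 [ 627.3 -116.1   33. ]
 [ 629.5 -171.2   33. ]] [[ 624.   -59.9   33. ]
 [ 627.1 -114.5   33. ]
 [ 629.8 -171.    33. ]]
plate px [[291.1 233.4]
 [335.9 233.1]
 [335.9 274.1]
 [291.4 274.1]]
[[ 562.   -72.2   61. ]
 [ 561.1 -166.2   61. ]
 [ 475.  -164.7   61. ]
 [ 476.4  -72.    61. ]] [ 518.6 -118.8   61. ]
screws [[ 556.5  -79.5   60.4    0.1]
 [ 554.9 -159.4   59.7    0.8]
 [ 480.4 -158.2   60.7    1.7]
 [ 482.5  -78.3   60.     0.1]] [ 518.6 -118.8   60.2    0.7]
[ 518.8 -118.8   61. ] [ 517.8 -117.7   61. ]
rail far [[ 637.5  -36.2   33. ]
 [ 643.8 -195.3   33. ]]
near [[ 430.2  -45.7   22. ]
 [ 435.2 -204.1   22. ]]
tongue [[ 618.7  -58.7   39. ]
 [ 616.3 -184.1   39. ]]
tail [[ 453.7  -54.2   47. ]
 [ 451.8 -182.6   47. ]]
tongue side [[ 611.1  -50.5   39. ]
 [ 612.3 -182.3   39. ]] tail side [[ 451.5  -48.7   47. ]
 [ 447.  -195.2   47. ]]
housing [[ 434.   -97.3   33. ]
 [ 433.7 -149.3   33. ]
 [ 449.8  -97.1   33. ]
 [ 449.4 -149.5   33. ]]
```

Base: centre ≈ (536.6,-120), yaw ≈ 2.3°, with the rail face at x ≈ 611.6. Board: origin ≈ (534.6,-119), yaw ≈ -0.9°, with the tongue about 6 mm past the face. The plate's top triangulates to z ≈ 60-61, as expected. Plan: hang two spread fingertips on the plate's far face with the tool squared to the base. Pulling back that way also takes the twist out.

```bash
python3 -m creep '{"translation":[[0,0,0],[0,0,0],[32,-35,0],[32,-35,0],[32,-35,0],[32,-35,0],[32,-35,0],[32,-35,0],[32,-35,0],[32,-35,0]],"rotation":[[0,0,0.15],[0,0,0.15],[0,0,0.007],[0,0,0],[0,0,0],[0,0,0],[0,0,0],[0,0,0],[0,0,0],[0,0,0]],"claw":[50,50,50,50,50,50,50,50,50,50]}' 40
```

```text
time: 1.3
tool_pos: [449.3, -272.5, 231.5]
tcp_rot: [180.0, -0.0, 2.3]
ft_force: [0.9, -0.0, 0.6]
finger_gap: 49.5
```

```bash
python3 -m creep '{"translation":[[28,-29.6,0],[28,-29.6,0],[28,-29.6,0],[28,-29.6,0],[28,-29.6,0],[0,0,45],[0,0,45],[0,0,45],[0,0,18],[0,0,0]],"rotation":[[0,0,0],[0,0,0],[0,0,0],[0,0,0],[0,0,0],[0,0,0],[0,0,0],[0,0,0],[0,0,0],[0,0,0]],"claw":[50,50,50,50,50,50,50,50,50,50]}'
python3 - <<'E'
from h import *
print(sense()["tool_pos"],sense()["ft_force"])
crop(snapshot("side"),(250,180,400,330),5,"s2.png")
crop(snapshot("top"),(245,190,385,310),5,"t2.png")
E
```

```text
time: 2.3
tool_pos: [579.1, -119.6, 73.8]
tcp_rot: [-179.9, 0.4, 2.3]
ft_force: [-1.0, -0.0, 0.1]
finger_gap: 49.8
[ 579.1163774  -119.63813454   73.7903933 ] [-1.0434439  -0.04699238  0.05970303]
```

View pics/s2.png

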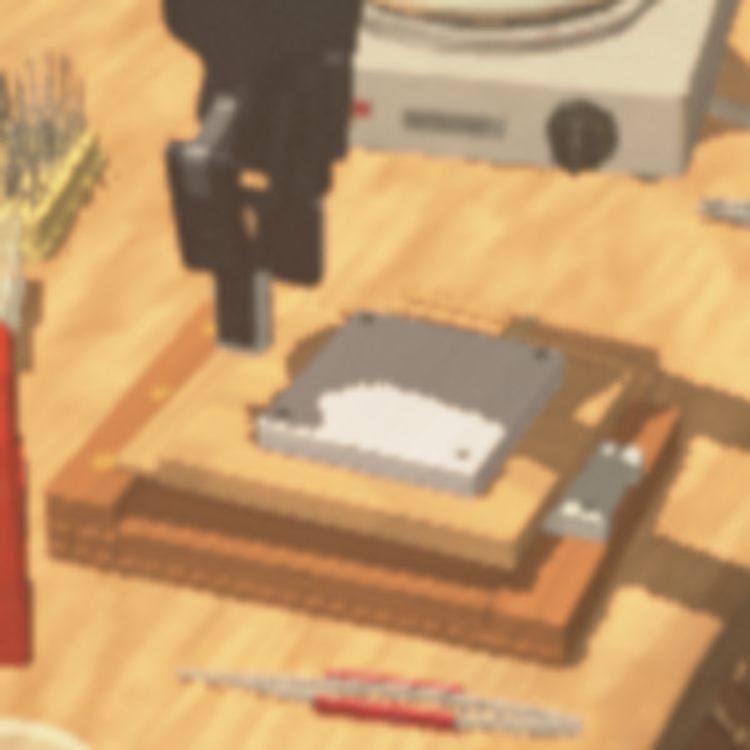

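View pics/t2.png

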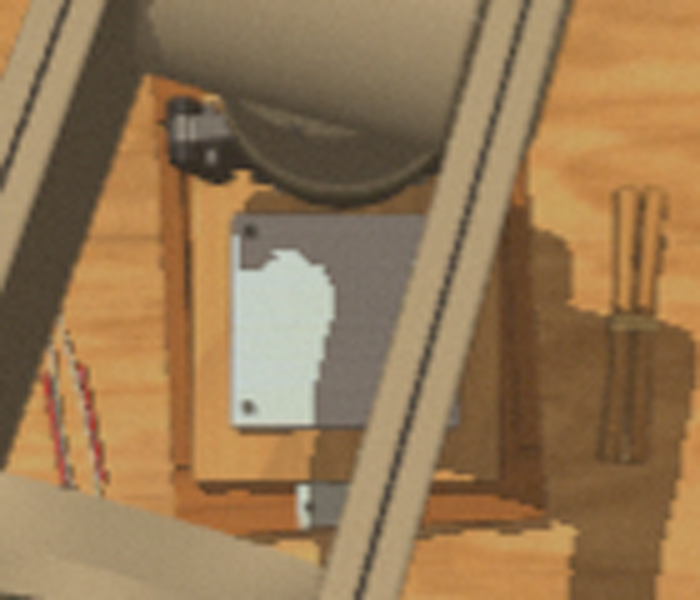

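Side view: the left finger's tip is over the wood beyond the plate's far edge. Its outer bottom corners are at crop (217,343) and (248,352). Next I get the tip height.

```bash
python3 - <<'E'
from h import *
S=snapshot("side"); s=(np.array([(217,343),(248,352),(272,348)])+.5)/5-.5+[250,180]
o,d=ray(S,s)
for y in(-80,-85,-94): print(y,(o+d*((y-o[1])/d[:,1])[:,None]).round(1).tolist())
E
```

```text
-80 [[583.3, -80.0, 84.6], [570.4, -80.0, 83.5], [560.3, -80.0, 87.5]]
-85 [[585.8, -85.0, 81.4], [572.7, -85.0, 80.3], [562.6, -85.0, 84.3]]
-94 [[590.2, -94.0, 75.5], [577.1, -94.0, 74.4], [566.8, -94.0, 78.5]]
```

```bash
python3 -m creep '{"translation":[[2,0,12],[0,0,11],[0,0,0]],"rotation":[[0,0,0],[0,0,0],[0,0,0]],"claw":[50,50,50]}'; python3 -m creep '{"translation":[[0,0,2],[0,0,0]],"rotation":[[0,0,0],[0,0,0]],"claw":[50,50]}'
python3 - <<'E'
from h import *
crop(snapshot("side"),(250,200,400,320),5,"s3.png")
E
```

```text
time: 2.75
tool_pos: [583.2, -120.3, 53.5]
tcp_rot: [-180.0, 0.1, 2.3]
ft_force: [-0.9, 0.1, -0.9]
finger_gap: 49.8
time: 2.95
tool_pos: [584.3, -120.5, 53.2]
tcp_rot: [-180.0, 0.0, 2.3]
ft_force: [-0.5, -0.2, -0.6]
finger_gap: 49.9
```

View pics/s3.png

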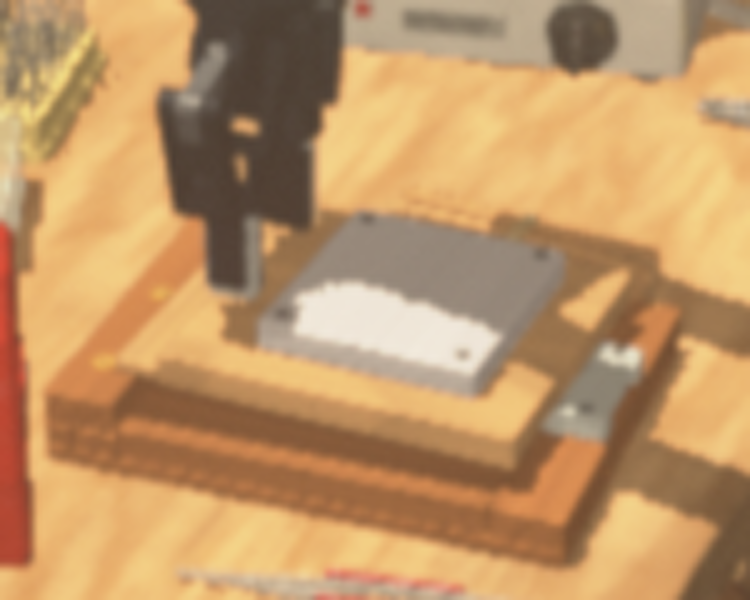

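Tip is just above the wood, at crop (235,295), with a gap ahead of the plate. I lower it in small steps.

```bash
python3 -m creep '{"translation":[[0,0,3],[0,0,0]],"rotation":[[0,0,0],[0,0,0]],"claw":[50,50]}'; python3 -m creep '{"translation":[[0,0,2],[0,0,0]],"rotation":[[0,0,0],[0,0,0]],"claw":[50,50]}'
python3 - <<'E'
from h import *
crop(snapshot("side"),(250,200,400,320),5,"s4.png")
E
```

```text
time: 3.2
tool_pos: [584.2, -120.5, 50.1]
tcp_rot: [-180.0, 0.0, 2.3]
ft_force: [0.5, -0.2, 0.0]
finger_gap: 50.2
time: 3.4
tool_pos: [584.2, -120.5, 48.0]
tcp_rot: [-180.0, 0.0, 2.3]
ft_force: [-0.7, 0.8, 0.5]
finger_gap: 50.1
```

View pics/s4.png

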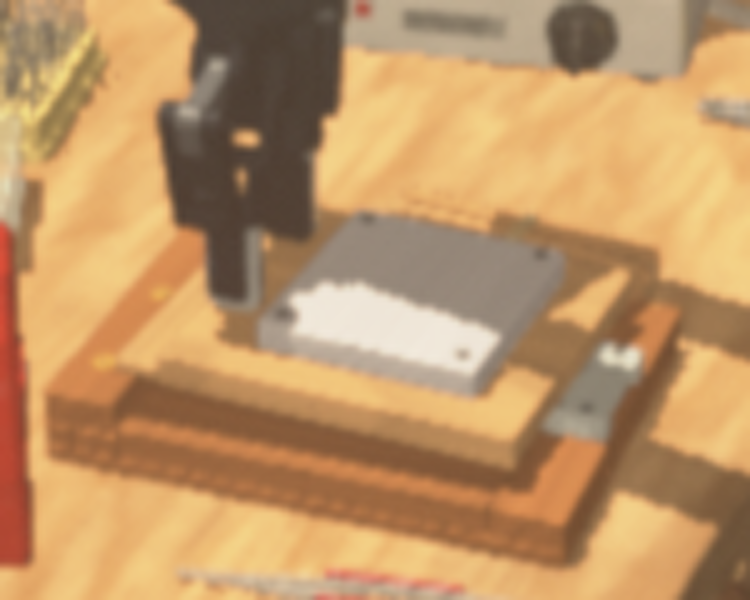

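Tip is about 4 mm above the wood, well below the plate's top. Now I pull back gently.

```bash
python3 -m creep '{"translation":[[-3,0,0],[-3,0,0],[-3,0,0],[-2,0,0],[-2,0,0],[0,0,0]],"rotation":[[0,0,0],[0,0,0],[0,0,0],[0,0,0],[0,0,0],[0,0,0]],"claw":[50,50,50,50,50,50]}';python3 -m creep '{"translation":[[-1,0,0],[-1,0,0],[-1,0,0],[-1,0,0],[0,0,0]],"rotation":[[0,0,0],[0,0,0],[0,0,0],[0,0,0],[0,0,0]],"claw":[50,50,50,50,50]}'
python3 - <<'E'
from h import *
crop(snapshot("side"),(250,200,400,320),5,"s5.png")
E
```

```text
time: 4.05
tool_pos: [571.2, -121.1, 48.4]
tcp_rot: [-180.0, -0.0, 2.3]
ft_force: [-0.7, 0.1, -1.1]
finger_gap: 50.0
time: 4.55
tool_pos: [566.9, -121.3, 48.1]
tcp_rot: [-180.0, 0.0, 2.3]
ft_force: [-0.2, -0.8, 1.1]
finger_gap: 50.0
```

View pics/s5.png

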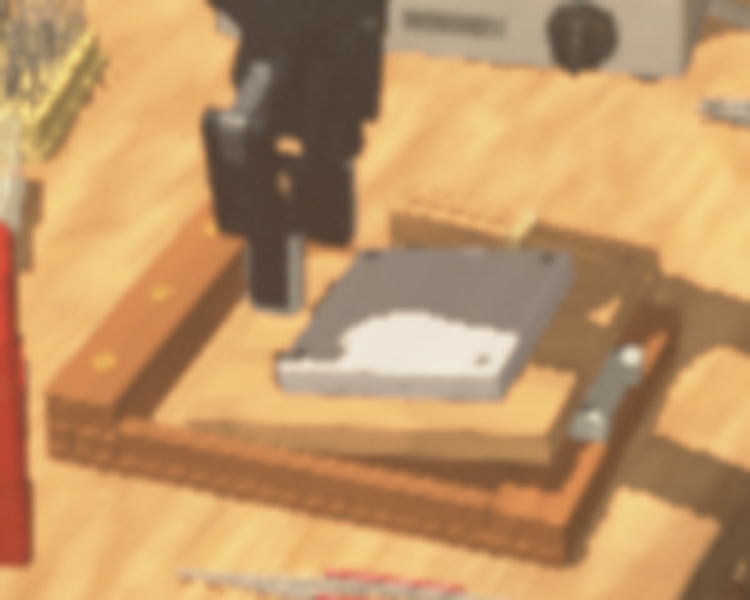

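The tongue has dropped into the bed, seen as the dark line at the rail face near crop (240,250). I lift, cross to the near side and measure.

```bash
python3 -m creep '{"translation":[[0,0,-35],[0,0,-35],[-40,0,0],[-40,0,0],[-40,0,0],[-30,0,0],[0,0,0],[0,0,0]],"rotation":[[0,0,0],[0,0,0],[0,0,0],[0,0,0],[0,0,0],[0,0,0],[0,0,0],[0,0,0]],"claw":[50,50,50,50,50,50,50,50]}'
python3 - <<'E'
from h import *
print(sense()["tool_pos"])
crop(snapshot("side"),(250,200,400,320),5,"s6.png")
crop(snapshot("top"),(245,190,385,310),5,"t6.png")
E
```

```text
time: 5.4
tool_pos: [417.4, -127.4, 118.6]
tcp_rot: [180.0, -0.1, 2.2]
ft_force: [-0.5, -0.6, -0.4]
finger_gap: 49.8
[ 417.42867652 -127.43217235  118.63648769]
```

View pics/s6.png

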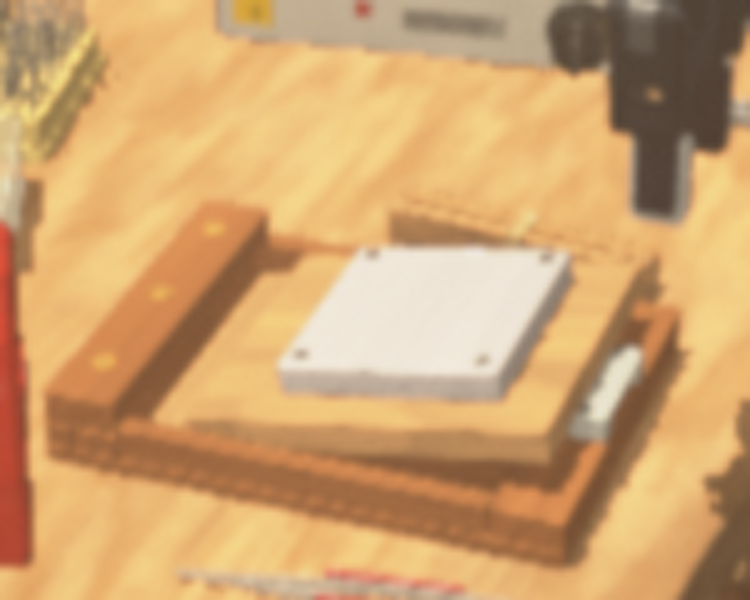

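View pics/t6.png

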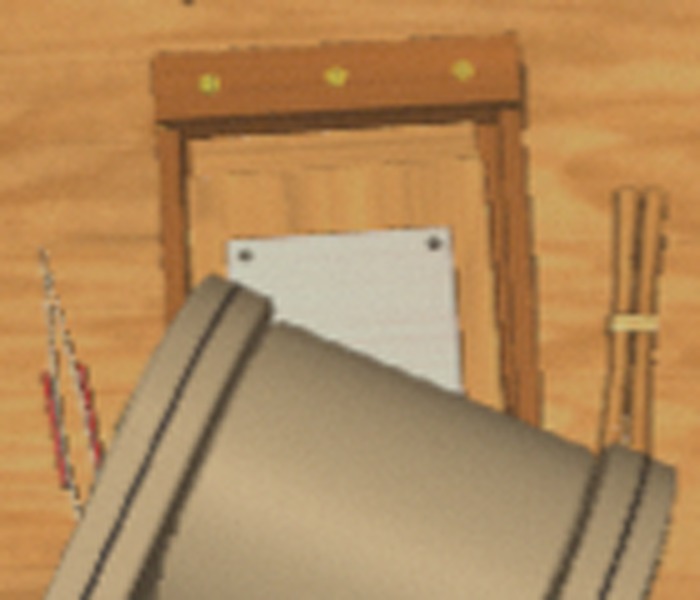

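Top view: the board is square to the base now, with the tongue's front edge from crop (190,140) to (475,123). I check the lateral margin and the plate's near face.

```bash
python3 - <<'E'
from h import *
np.set_printoptions(precision=1,suppress=True)
T=snapshot("top");S=snapshot("side")
f=lambda a,o:(np.array(a)+.5)/5-.5+o
c,s_=np.cos(np.radians(2.3)),np.sin(np.radians(2.3))
def B(P): d=P[:,:2]-[536.6,-120]; return np.c_[d[:,0]*c+d[:,1]*s_,-d[:,0]*s_+d[:,1]*c,P[:,2]]
print("tongue",B(onz(T,f([(190,140),(475,123)],(245,190)),14)))
print("rail face bottom edge top",B(onz(T,f([(160,124),(520,100)],(245,190)),33)))
print("walls left/right inner top",B(onz(T,f([(187,300),(507,300)],(245,190)),22)))
p=tri(T,f([(245,256),(434,243)],(245,190)),S,f([(301,354),(373,253)],(250,200)));print("far screws",p,B(p))
# near screws, side on z~57
print("near screws side",B(onz(S,f([(482,359),(546,257)],(250,200)),58)))
print("near plate top edge",B(onz(S,f([(500,377),(572,250)],(250,200)),59)))
print("body side edge",B(onz(T,f([(190,178),(478,155)],(245,190)),26)))
E
```

```text
tongue [[ 70.   66.1  14. ]
 [ 70.6 -59.5  14. ]]
rail face bottom edge top [[ 74.4  77.5  33. ]
 [ 76.3 -78.7  33. ]]
walls left/right inner top [[ -1.6  70.2  22. ]
 [ -9.2 -68.4  22. ]]
far screws [[ 547.9  -76.6   45.3    0.6]
 [ 552.  -157.2   45.3    1. ]] [[ 13.   42.9  45.3]
 [ 13.9 -37.7  45.3]]
near screws side [[-59.4  41.6  58. ]
 [-59.2 -37.9  58. ]]
near plate top edge [[-70.1  52.6  59. ]
 [-67.7 -45.   59. ]]
body side edge [[ 51.2  66.1  26. ]
 [ 54.3 -59.4  26. ]]
```

Tongue at base x ≈ 70 with the face at 75, so it's clear. Lateral offset is ≈ +2.5 mm, inside the bed. I push on the near face with a slight sideways drift to centre it.

```bash
python3 -m creep '{"translation":[[15,-2,20],[10,0,25],[0,0,20],[0,0,0],[0,0,0]],"rotation":[[0,0,0],[0,0,0],[0,0,0],[0,0,0],[0,0,0]],"claw":[50,50,50,50,50]}'
python3 - <<'E'
from h import *
print(sense()["tool_pos"])
crop(snapshot("side"),(250,200,400,320),5,"s7.png")
E
```

```text
time: 6.1
tool_pos: [442.4, -124.0, 53.2]
tcp_rot: [-180.0, 0.1, 2.3]
ft_force: [-0.2, -0.5, 0.4]
finger_gap: 50.0
[ 442.35536132 -123.98359068   53.19300319]
```

View pics/s7.png

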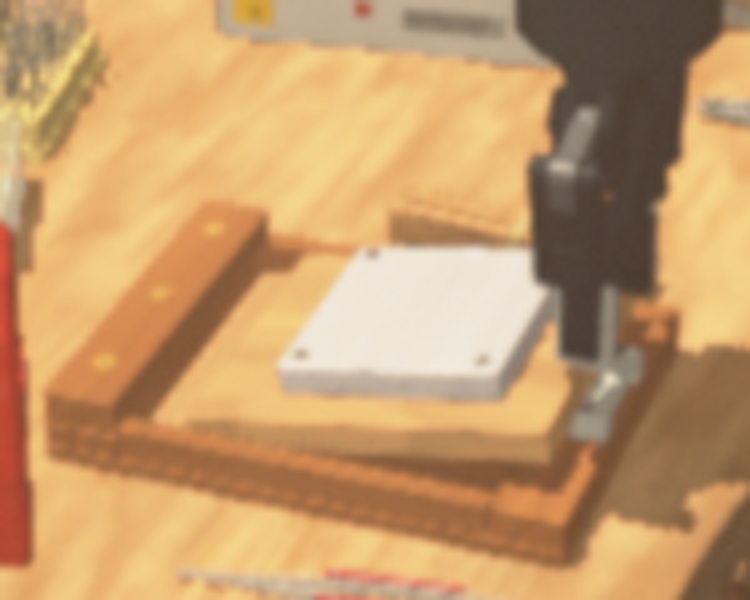

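Fingers hang behind the plate, above the tail strip (left tip at crop (580,358)). I push in stages.

```bash
python3 -m creep '{"translation":[[3,0,2],[3,0,0],[3,0,0],[3,0,0],[2,0,0],[2,0,0],[2,0.5,0],[2,0.5,0],[2,0.5,0],[0,0,0]],"rotation":[[0,0,0],[0,0,0],[0,0,0],[0,0,0],[0,0,0],[0,0,0],[0,0,0],[0,0,0],[0,0,0],[0,0,0]],"claw":[50,50,50,50,50,50,50,50,50,50]}'
python3 - <<'E'
from h import *
crop(snapshot("side"),(250,200,400,320),5,"s8.png")
crop(snapshot("top"),(245,190,385,310),5,"t8.png")
E
```

```text
time: 7.15
tool_pos: [464.5, -124.9, 51.1]
tcp_rot: [-180.0, 0.0, 2.3]
ft_force: [-1.8, -0.6, 0.0]
finger_gap: 50.0
```

View pics/s8.png

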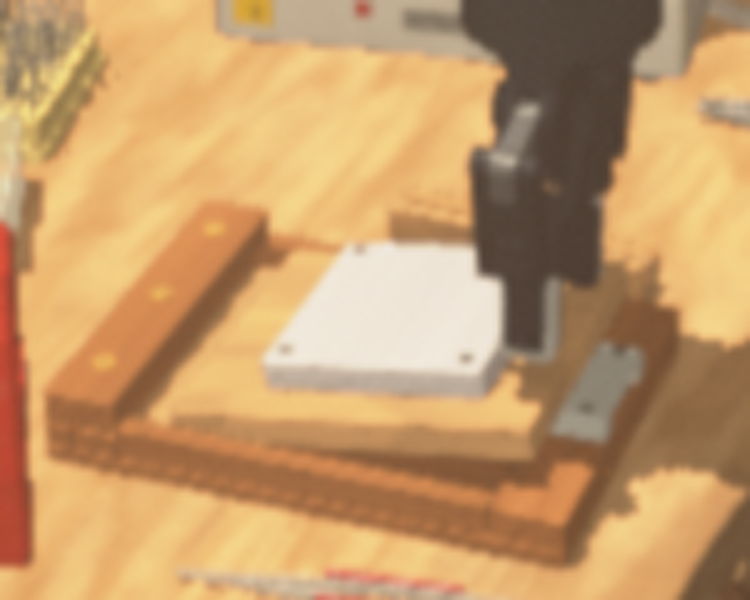

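View pics/t8.png

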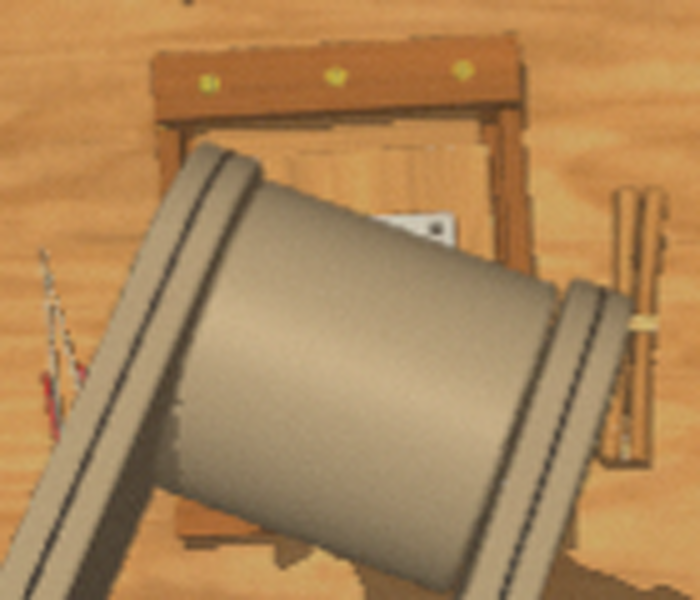

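The board moves with the fingers, and the right screw has gone from crop row 243 to 229. The tongue is entering under the rail. I continue, lowering slightly as the tail sinks.

```bash
python3 -m creep '{"translation":[[2,0.3,0.3],[2,0.3,0.3],[2,0.2,0.3],[2,0.2,0.3],[2,0,0.3],[0,0,0]],"rotation":[[0,0,0],[0,0,0],[0,0,0],[0,0,0],[0,0,0],[0,0,0]],"claw":[50,50,50,50,50,50]}'
python3 -m creep '{"translation":[[1,0,0.5],[1,0,0.5],[1,0,0.5],[0,0,0]],"rotation":[[0,0,0],[0,0,0],[0,0,0],[0,0,0]],"claw":[50,50,50,50]}'
python3 - <<'E'
from h import *
crop(snapshot("side"),(250,200,400,320),5,"s9.png")
crop(snapshot("top"),(245,190,385,310),5,"t9.png")
E
```

```text
time: 7.85
tool_pos: [474.9, -125.5, 49.8]
tcp_rot: [180.0, -0.0, 2.3]
ft_force: [-0.1, -0.0, 0.3]
finger_gap: 49.8
time: 8.25
tool_pos: [477.7, -125.4, 48.4]
tcp_rot: [180.0, -0.0, 2.3]
ft_force: [-2.2, -0.3, 2.3]
finger_gap: 49.9
```

View pics/s9.png

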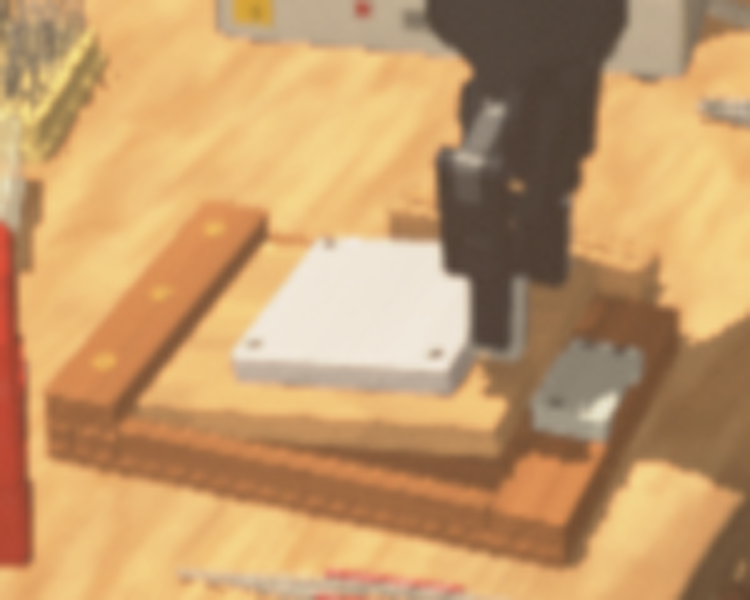

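View pics/t9.png

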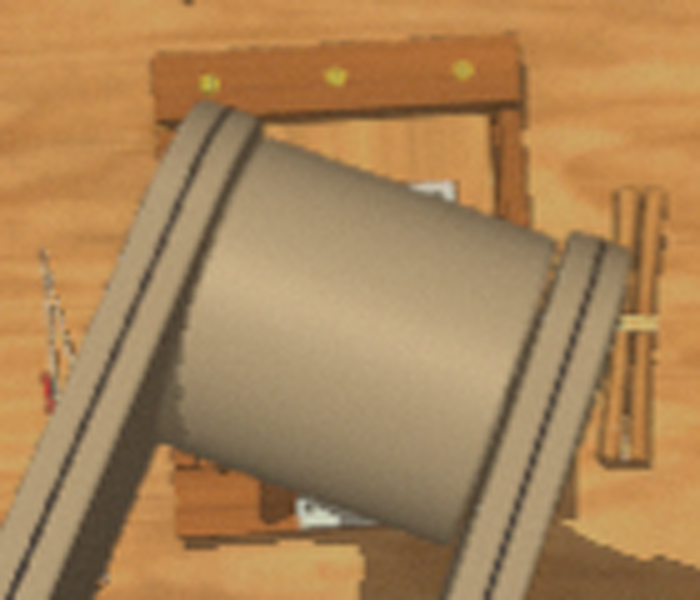

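The board is advancing and the tongue is under the rail, with a few mm left. The upward 2 N suggests the tips touch the wood, so I raise slightly and creep on while watching force.

```bash
python3 -m creep '{"translation":[[1,0,-0.5],[1,0,0],[0,0,0]],"rotation":[[0,0,0],[0,0,0],[0,0,0]],"claw":[50,50,50]}'
python3 -m creep '{"translation":[[1,0,0],[0,0,0]],"rotation":[[0,0,0],[0,0,0]],"claw":[50,50]}'
python3 -m creep '{"translation":[[1,0,0],[0,0,0]],"rotation":[[0,0,0],[0,0,0]],"claw":[50,50]}'
```

```text
time: 8.65
tool_pos: [479.7, -125.1, 48.7]
tcp_rot: [-180.0, -0.0, 2.3]
ft_force: [-1.3, -0.2, -0.1]
finger_gap: 49.8
time: 8.85
tool_pos: [479.9, -125.1, 48.5]
tcp_rot: [-180.0, 0.1, 2.3]
ft_force: [-4.8, -0.1, 2.2]
finger_gap: 50.1
time: 9.05
tool_pos: [480.0, -125.1, 48.4]
tcp_rot: [-180.0, 0.2, 2.3]
ft_force: [-10.4, -0.6, 5.0]
finger_gap: 50.0
```

Motion stops at x=480 with force rising to about 10 N, matching the predicted 479.7. The tongue is home. I back off, lift and look.

```bash
python3 -m creep '{"translation":[[-5,0,0],[-3,0,-10],[0,0,-40],[-40,0,-10],[-40,0,0],[-10,0,0],[0,0,0]],"rotation":[[0,0,0],[0,0,0],[0,0,0],[0,0,0],[0,0,0],[0,0,0],[0,0,0]],"claw":[50,30,0,0,0,0,0]}'
python3 - <<'E'
from h import *
print(sense()["tool_pos"])
crop(snapshot("side"),(250,200,400,320),5,"s10.png")
crop(snapshot("top"),(245,190,385,310),5,"t10.png")
E
```

```text
time: 9.75
tool_pos: [383.1, -129.3, 109.7]
tcp_rot: [179.9, -0.1, 2.2]
ft_force: [0.5, -0.3, -0.3]
finger_gap: 0.1
[ 383.09705845 -129.2862342   109.72058016]
```

View pics/s10.png

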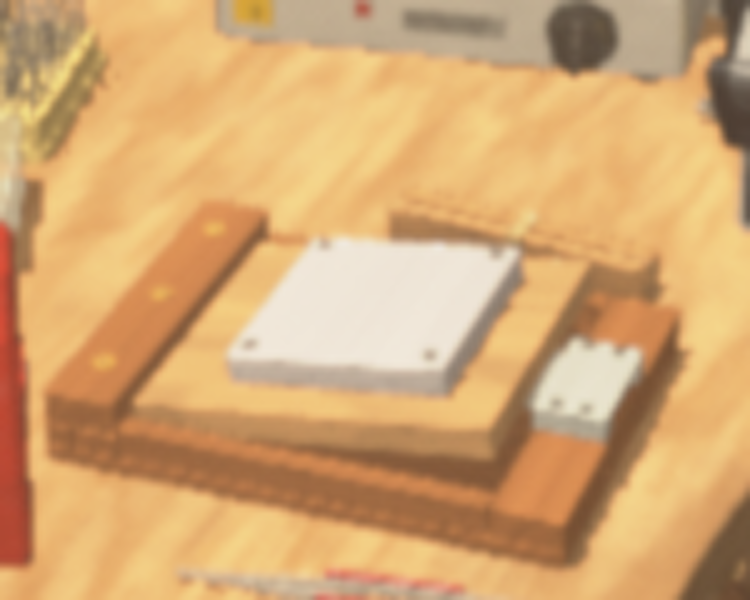

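View pics/t10.png

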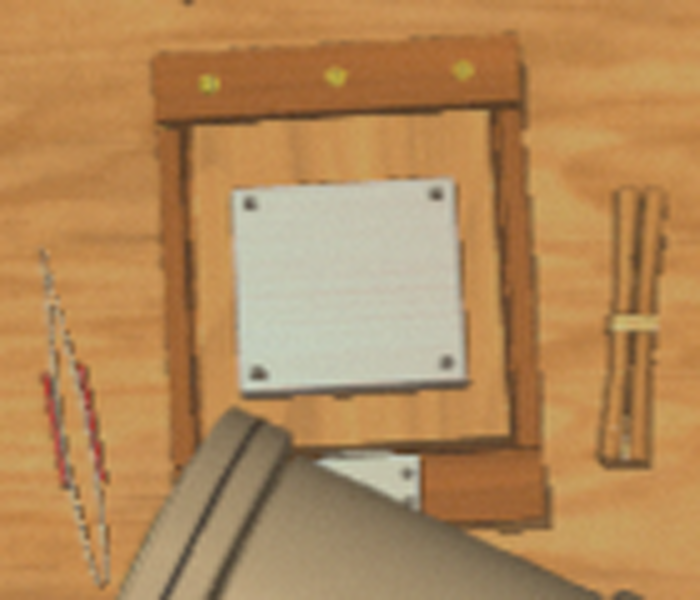

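The tongue is fully under the rail and the board is square and centred. The tail is raised on the catch. I locate the plate's near screws for the press point.

```bash
python3 - <<'E'
from h import *
np.set_printoptions(precision=1,suppress=True)
T=snapshot("top");S=snapshot("side")
f=lambda a,o:(np.array(a)+.5)/5-.5+o
p=tri(T,f([(250,203),(436,193),(258,373),(446,362)],(245,190)),S,f([(251,344),(324,243),(429,355),(498,252)],(250,200)));print(p)
print(p[2:,:3].mean(0), sense()["tool_pos"])
E
```

```text
[[ 570.5  -79.    43.1    1.5]
 [ 573.8 -158.3   44.5    0.6]
 [ 497.4  -82.    53.8    0.3]
 [ 500.2 -161.2   55.2    1.5]]
[ 498.8 -121.6   54.5] [ 384.7 -129.3  109.5]
```

```bash
python3 -m creep '{"translation":[[40,-1,0],[40,-1,0],[38,-1,0],[0,0,25],[0,0,17],[0,0,0],[0,0,0]],"rotation":[[0,0,0],[0,0,0],[0,0,0],[0,0,0],[0,0,0],[0,0,0],[0,0,0]],"claw":[0,0,0,0,0,0,0]}'
python3 - <<'E'
from h import *
print(sense()["tool_pos"],sense()["ft_force"])
crop(snapshot("side"),(250,200,400,320),5,"s11.png")
E
```

```text
time: 10.65
tool_pos: [501.4, -121.1, 66.5]
tcp_rot: [-180.0, 0.1, 2.3]
ft_force: [0.2, 0.9, 0.5]
finger_gap: 0.1
[ 501.43079627 -121.08920555   66.50274813] [0.24493415 0.93684534 0.46973854]
```

View pics/s11.png

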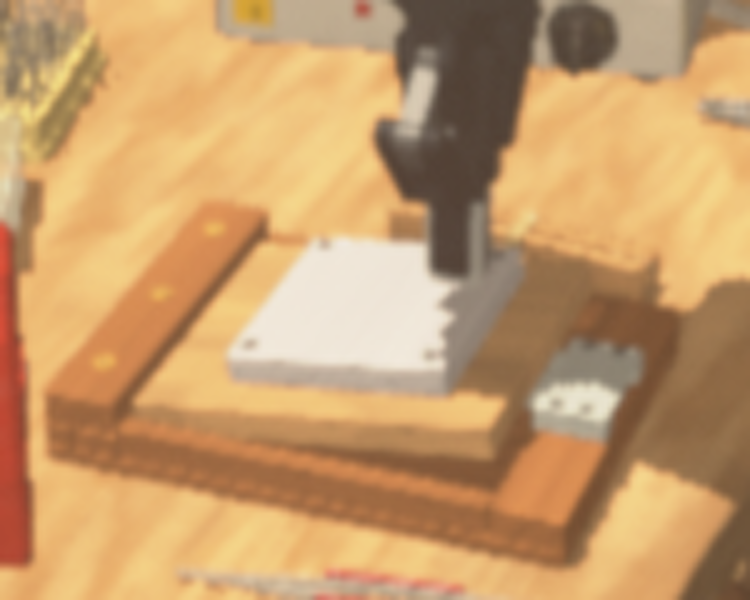

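The shut fingers stand over the near edge of the plate on the centreline. I press in steps.

```bash
python3 -m creep '{"translation":[[0,0,5],[0,0,4],[0,0,3],[0,0,2],[0,0,0]],"rotation":[[0,0,0],[0,0,0],[0,0,0],[0,0,0],[0,0,0]],"claw":[0,0,0,0,0]}'
python3 -m creep '{"translation":[[0,0,2],[0,0,2],[0,0,0]],"rotation":[[0,0,0],[0,0,0],[0,0,0]],"claw":[0,0,0]}'
python3 -m creep '{"translation":[[0,0,2],[0,0,2],[0,0,0]],"rotation":[[0,0,0],[0,0,0],[0,0,0]],"claw":[0,0,0]}'
```

```text
time: 11.2
tool_pos: [501.1, -121.5, 52.9]
tcp_rot: [180.0, 0.0, 2.3]
ft_force: [-1.4, -0.2, 1.9]
finger_gap: -0.1
time: 11.5
tool_pos: [501.5, -121.4, 48.9]
tcp_rot: [180.0, -0.0, 2.3]
ft_force: [-0.4, -0.9, 0.0]
finger_gap: 0.4
time: 11.8
tool_pos: [500.9, -121.2, 44.2]
tcp_rot: [-180.0, 0.0, 2.3]
ft_force: [-0.3, -0.2, -0.0]
finger_gap: 0.1
```

Little resistance so far, so I look before going on.

```bash
python3 - <<'E'
from h import *
print(sense()["tool_pos"],sense()["ft_force"])
crop(snapshot("side"),(250,200,400,320),5,"s12.png")
E
```

```text
[ 500.90788322 -121.20596974   44.1571432 ] [-0.30753041 -0.16251346 -0.02019358]
```

View pics/s12.png

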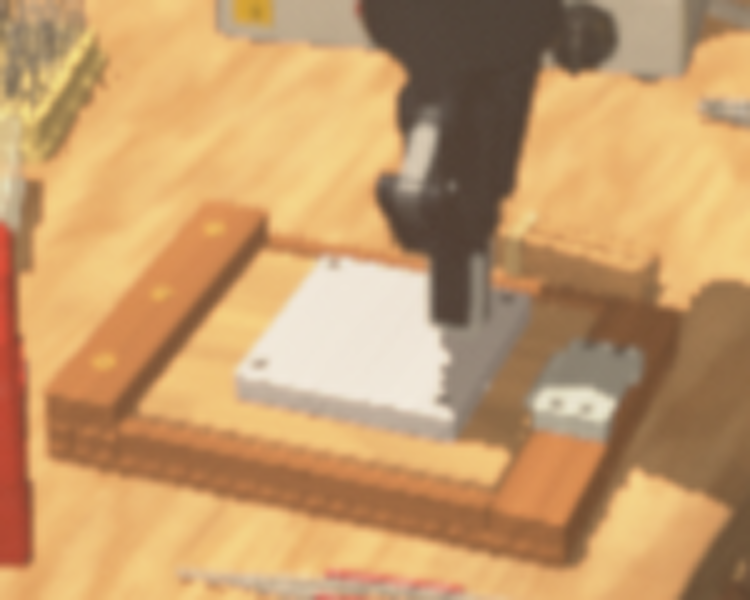

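The board appears to have snapped down: its near end is below the wall top. I press on to confirm it is firmly seated at plate height z ≈ 36.

```bash
python3 -m creep '{"translation":[[0,0,3],[0,0,2],[0,0,1],[0,0,0]],"rotation":[[0,0,0],[0,0,0],[0,0,0],[0,0,0]],"claw":[0,0,0,0]}'
python3 -m creep '{"translation":[[0,0,2],[0,0,1],[0,0,0]],"rotation":[[0,0,0],[0,0,0],[0,0,0]],"claw":[0,0,0]}'
```

```text
time: 12.25
tool_pos: [501.1, -121.3, 38.5]
tcp_rot: [-180.0, 0.0, 2.3]
ft_force: [-0.5, 0.3, 0.2]
finger_gap: -0.5
time: 12.55
tool_pos: [501.4, -121.4, 36.1]
tcp_rot: [180.0, -0.0, 2.3]
ft_force: [-0.3, 0.4, 4.0]
finger_gap: -0.1
```

```bash
python3 -m creep '{"translation":[[0,0,2],[0,0,0]],"rotation":[[0,0,0],[0,0,0]],"claw":[0,0]}'
python3 -m creep '{"translation":[[0,0,-4],[0,0,-20],[0,0,-40],[-40,0,-30],[-45,0,0],[-45,0,0],[-20,0,0],[0,0,0],[0,0,0]],"rotation":[[0,0,0],[0,0,0],[0,0,0],[0,0,0],[0,0,0],[0,0,0],[0,0,0],[0,0,0],[0,0,0]],"claw":[0,0,0,0,0,0,0,0,0]}'
python3 - <<'E'
from h import *
print(sense()["tool_pos"])
T=snapshot("top");S=snapshot("side")
crop(S,(250,200,400,320),5,"s13.png");crop(T,(245,190,385,310),5,"t13.png")
cv2.imwrite("pics/top13.png",T["frame"][:,:,::-1])
E
```

```text
time: 12.75
tool_pos: [501.5, -121.4, 36.0]
tcp_rot: [180.0, 0.0, 2.3]
ft_force: [-12.4, 4.1, 24.4]
finger_gap: -0.1
time: 13.65
tool_pos: [351.9, -127.6, 128.1]
tcp_rot: [180.0, -0.1, 2.2]
ft_force: [-0.0, -0.2, -0.4]
finger_gap: 0.2
[ 351.89769221 -127.63398906  128.13686444]
```

View pics/s13.png

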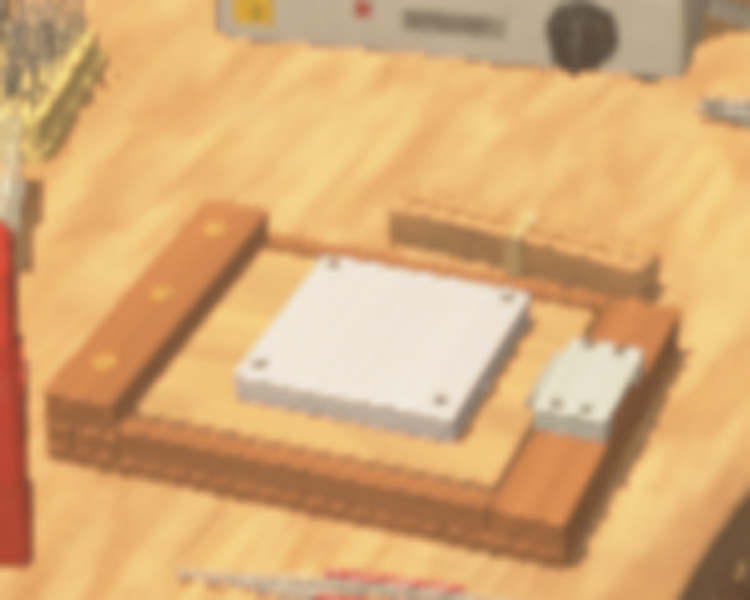

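View pics/t13.png

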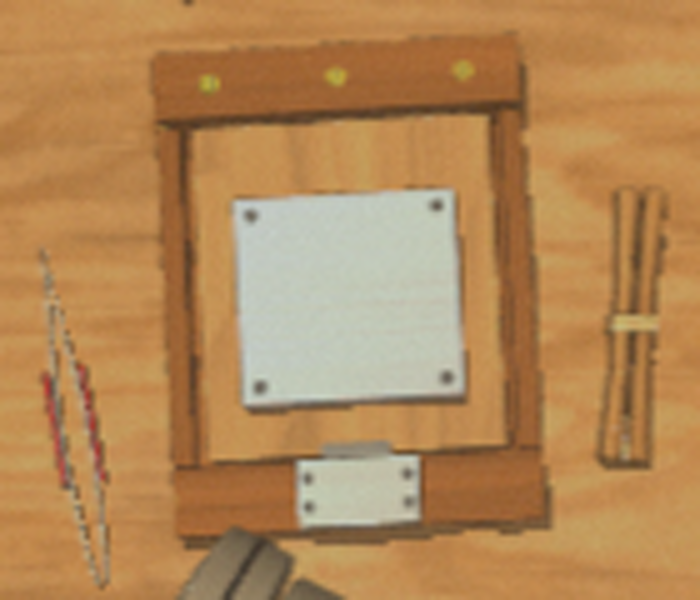

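View pics/top13.png

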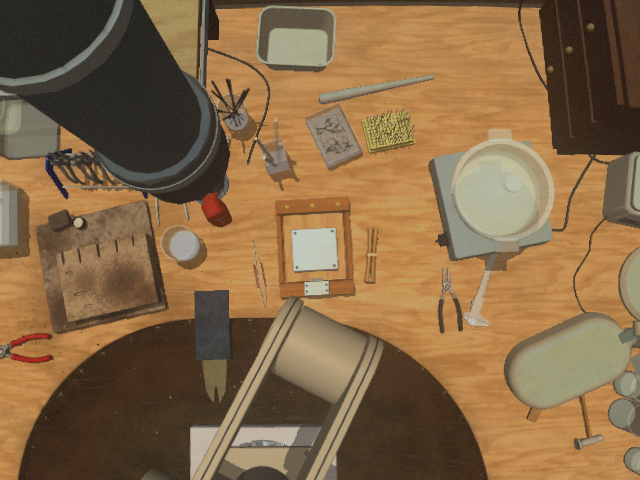

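Top view: the catch nose shows over the board at crop (357,450), and the bystanders have not moved. I check flatness by triangulation and hand in.

```bash
python3 - <<'E'
from h import *
np.set_printoptions(precision=1,suppress=True)
T=snapshot("top");S=snapshot("side")
f=lambda a,o:(np.array(a)+.5)/5-.5+o
print(tri(T,f([(251,215),(436,205),(260,387),(447,377)],(245,190)),S,f([(261,363),(334,264),(440,400),(507,297)],(250,200))))
print(onz(T,f([(322,444),(390,442)],(245,190)),26),sense()["ft_force"],hand_in())
E
```

```text
[[ 566.5  -79.    35.4    1.4]
 [ 569.8 -158.5   35.4    0.9]
 [ 492.8  -81.9   34.8    0.4]
 [ 495.8 -161.9   34.8    0.7]]
the job is handed in; nothing more can be done
[[ 468.7 -107.8   26. ]
 [ 469.2 -137.1   26. ]] [ 0.2  0.6 -0.1] None
```

The board is seated flat in the base with the catch snapped over it, and I have handed the job in at about 14 s.

- **Drawing back:** I hung two spread fingertips on the plate's far face and pulled. This squared the board to the base, and the tongue dropped into the bed.
- **Pushing home:** I pushed the plate's near face at a slant until it stopped, with the force rising to about 10 N. The stopping point was x = 480 mm, against 479.7 mm predicted.
- **Pressing down:** I pressed the plate near its tail edge with the fingers shut. The catch gave with almost no force in the readings. I then pressed on to about 24 N against a hard stop at z = 36 mm to confirm it was seated.

**Final checks:**
- The four plate screws measure z = 34.8 to 35.4 mm, so the plate is level to under 1 mm. That is about 1 mm below the 36 mm expected, within the 2 mm calibration.
- The catch nose shows over the board in the top view, about 29 mm wide and fully out at x ≈ 469 mm. That matches its out position.
- The tweezers, ring clamp, glass and pliers look unmoved, judged by eye from the pictures.
- The robot is clear of everything and reads no force.

None of the checks failed. I did not see the catch at the moment it snapped; I judged that from the pictures and the final firm press.

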